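Set the telescopic stand leg to its mark and pinch its cam lever shut

TASK

On the bench, push the spring-loaded leg of the instrument stand out of its channel by the upright thumb plate until its brass pointer is in line with the fin of the white length marker, leaving the cam lever open until then. Then, holding the leg at the mark and not letting it slide off, swing the cam lever fully shut towards the thumb plate, pinching plate and lever together between the two fingers. Finish while holding: keep that pinch with the lever shut and the pointer in line with the fin, do not let go, and leave everything else on the bench where it is.

Things in the scene. Friction and masses are not known exactly. Their poses are not given: they have to be found in the camera images.
- cradle: outer channel of a telescopic stand leg, fixed to the bench: dark steel U-profile 60 mm wide (local x), 31 mm high (screw ears to 104 mm wide), from y = -162 to +120 mm. Origin under its middle on the bench; its own +y is the direction in which the leg slides OUT, z up. Its +x wall carries white ticks and the length marker.
- leg (a joint): travel of the aluminium leg in the channel, m: 0 = fully in (where it starts), 0.125 = out along the cradle's +y. A spring pulls it back (3 N at 0, plus 25 N per m; friction 0.8 N): let go, it runs home, even with the cam lever shut (its clamp screw is still loose). Leg and channel, but for thumb plate and lever, stay below z = 45 mm.
- thumb_plate: upright aluminium plate rigid on the leg, 34 wide (x) x 8 thick (y) x 55 mm high. Origin at the centre of its underside, 30 mm above the bench, axes as the cradle's; top at 85 mm. Push its -y face (rubber pad, 4 mm from the origin) to slide the leg out. It stands at cradle y = -50 mm + leg travel.
- lever (a joint): cam lever angle, rad: 0 = fully open, leaning 0.6 rad away from the thumb plate towards +y; 0.6 = shut, upright against its stop. Hinge along local x, on the leg, 25 mm to the +y side of the thumb plate's middle, 36 mm above the bench. Stiff (0.15 N m, about 4 N at the tip): stays where left, starts between 0 and 0.1.
- paddle: the lever's black paddle, 30 wide x 10 mm thick, reaching 50 mm from the hinge; origin on the hinge axis, frame turns with the lever (cradle's axes when fully open). From the thumb plate's -y face to the paddle's farthest +y edge: 61 mm open (edge 75 mm above the bench), 34 mm shut (paddle upright, top at 86 mm): a gripper can straddle both and pinch along y.
- lever_top (a point): middle of the paddle's tip edge, 50 mm from the hinge
- pointer_tip (a point): end of the thin brass pointer on the leg: 4 mm wide, level with the middle of the thumb plate, reaching 36 mm to +x over the channel wall, 33 mm above the bench. Moves with the leg.
- mark (a point): length mark: upright fin (4 mm wide) on the white marker block (20 mm wide, to 42 mm high) at the channel's +x side; axes as the cradle's. The point is at the fin's channel-side face, 34 mm above the bench. The leg is at the mark when pointer and fin are in line (same cradle y): 45 to 100 mm of leg travel out.
- marker: the white marker block that carries the mark, fixed; origin 8 mm above the bench at its channel-side face
- pile_tall: bystander, loose: pile of six copper-framed glass modules, 68 x 60 mm, 36 high; origin at its underside
- pile_mid: bystander, loose: pile of four such modules, 24 mm high; origin at its underside
- module: bystander, loose: one copper-framed module lying flat, 68 x 60 x 6 mm; origin at its underside
- tape_roll: bystander, loose: pale tape roll lying flat, 56 mm across, 19 high; origin at its underside
- note_pad: bystander, loose: paper note pad, 50 x 50 x 12 mm; origin at its underside
- screwdriver: bystander, loose: screwdriver about 160 mm long, lying; origin at its underside
- fitting: bystander, loose: black stepped hose fitting, 40 mm across, 50 high, standing; origin at its underside

How it is judged (in metres and radians):
On the way, in this order (a step that is already met when the one before it is completed fails the run):
1. with the lever still open, the leg is pushed out by the thumb plate and its pointer is in line with the mark (y of pointer_tip in the frame of mark between -0.005 and 0.005 m and value of joint lever below 0.3 rad and contact force between the fingers and thumb_plate above 0.8 N), for 0.3 s.
2. the cam lever is shut with the leg at the mark, plate and lever pinched (y of pointer_tip in the frame of mark between -0.006 and 0.006 m and value of joint lever above 0.54 rad and contact force between the fingers and thumb_plate above 1.5 N and contact force between the fingers and paddle above 1.5 N), for 0.3 s.
At the end, for the whole second after the job is handed in: the pointer is within 5 mm of the mark along the channel and still, the lever is shut (beyond 0.54 of 0.6 rad), and the fingers still press the thumb plate and the paddle with more than 2 N each (y of pointer_tip in the frame of mark between -0.005 and 0.005 m and value of joint lever above 0.54 rad and contact force between the fingers and thumb_plate above 2 N and contact force between the fingers and paddle above 2 N and velocity of joint leg between -0.01 and 0.01 m/s); the arm keeps its last pose, push and grip.
It fails at once if the lever is being shut (beyond 0.35 rad) while the pointer is more than 8 mm off the mark (value of joint lever above 0.35 rad and not (y of pointer_tip in the frame of mark between -0.008 and 0.008 m)).
It fails at once if a bystander is moved more than 30 mm (distance of any of pile_tall, pile_mid, module, tape_roll, note_pad, screwdriver, fitting from where it was at the start of the episode above 0.03 m).
It also fails if it takes over 45 s, if anything falls off the work surface, if the arm or the gripper's body presses on something with over 40 N, if the wrist force passes 120 N, or if a joint passes its speed limit or range.

ROBOT

A 6-joint arm with a two-finger parallel gripper is mounted at the origin on the work surface. World frame = base frame: x ahead of the robot, y to its left, z up, the work surface at z = 0. Lengths are in m, angles in degrees, forces in N, time in s.
With the tool pointing down it reaches from about 0.35 to 0.875 m from the base axis. Payload 4.2 kg.
Tool frame: the origin (TCP) lies at the very end of the fingers, on their centre line; the grasp point (between the pads) lies 19 mm behind it; z points along the fingers, y is the line along which they close (so a half turn about z gives the same grasp; the last joint's range is limited). The gripper opens to 87 mm and grips with 3 to 60 N. Pads are 19 mm wide; open, the fingers measure 117 mm over their backs; the gripper's body (75 mm by 190 mm) begins 51 mm behind the grasp point.
Start: joints at [-49.24, 22.042, 0.453, 0, -68.411, -14.817], TCP at [0.273, -0.562, 0.223] pointing down, gripper open.
Joint ranges: [-179.83, 179.83], [-69.29, 118.12], [-61.27, 80.66], [-181.25, 117.63], [-171.15, -9.14], [-177.46, 177.46]. Speed limits (degrees/s): [159.86, 159.86, 180, 180, 180, 180].

INTERFACE

Orientations are given as a 3x3 rotation matrix whose columns are the frame's x, y, z axes.
In Python, from station import sense, cams, r gives the robot as it stands. The module is installed in compiled form; this text tells all that it offers.
- The arm moves only by the tool step_arm, never from a script. Its argument "targets" is text: rows parted by semicolons, each of 4 numbers parted by spaces: the shift along the tool's x, y, z in cm, then the turn about the tool's z in degrees. In form: x y z turn; .... A call has 1 to 12 rows; each row shifts and turns the commanded pose from where the row before left it, along the tool's axes as they then stand; what a row does not reach is not made up. A row lasts 1/12 s, in which the tool goes at most 41.7 mm and 7.16 degrees, less where a joint would pass 70% of its speed; a pose out of reach is approached as far as the arm can. A call with a gripper value outside its range is refused whole. "claw" is the finger opening in cm, from 0 to 8.7, set as the call begins (left out, the last holds). The fingers move at their own pace and stop on an object; the grip force is fixed at half the most. Time passes only in rows, so rows that do not move let the fingers close. It gives the time, the measured TCP pose, the force, the opening and the grip force at its end, in the units of the state.
- sense(): the state, without advancing time (a new reading comes with each control period).
- cams.capture(name): name is "side" or "top"; returns a dict with "frame" (420x560x3 uint8, blue, green, red), "vertical_fov" (degrees; the focal length in pixels is half the picture's height over the tangent of half this angle, whatever the lens; pixels are square), "cx", "cy" (the principal point, pixels), "eye" and "rotation" of the camera in the world. Camera axes: x right, y down, z forward; pixel columns grow to the right and rows downward; lengths in m; the calibration is good to about 2 mm. A picture is of the moment at which its call begins. There is no depth.
- r.finish_job(): hands the job in; it is judged then, once.
The state is a dict: "time_s": time; "joints": joint angles; "joint_velocities": joint speeds; "effort": joint torques, N m; "tcp_pos": TCP position; "ee_rot": TCP orientation; "wrist_force": force on the tool from outside, world axes, zero at the start; "moment": the same for the moment, N m; "gripper_width": opening from 0.0 (shut) to 1.0 (fully open); "gripper_force": force on a finger pad.
Only numpy, scipy, OpenCV 4.12 (cv2) and the standard library are available. Lean on these libraries where they do the work, as an engineer would, in place of code of your own. Each camera call takes 0.05 s, during which the arm holds its last target. There are 200 camera calls.

## Working session

There is one attempt and no reset: what is moved stays moved. The work goes in short steps, Python scripts to look and compute and a tool call to move; the robot and the scene stay as the last step left them, time stands still between calls to the robot, and variables do not carry over. Pictures are saved under pics/ and viewed, at most 10 in all, crops included, and the job is handed in when it is done.

Besides the shell and the picture viewer there is one more tool, called after "Call:" by a JSON object that holds its "op" and its "data". step_arm: Moves the arm, as the interface text tells. Its arguments: {"type":"object","properties":{"targets":{"type":"string"},"claw":{"type":"number"}},"required":["targets"]}

```bash
mkdir -p pics; cat > h.py <<'E'
import numpy as np,cv2
from station import sense,cams,r
def cap(n,f):
    c=cams.capture(n); cv2.imwrite('pics/'+f,c['frame'])
    np.savez('pics/'+f+'.npz',**{k:np.array(c[k]) for k in c}); return c
def ray(c,u,v):
    f=210/np.tan(np.radians(float(c['vertical_fov']))/2)
    d=np.array([(u-c['cx'])/f,(v-c['cy'])/f,1]); return np.array(c['eye']),np.array(c['rotation'])@d
def at(c,u,v,z):
    e,d=ray(c,u,v); return e+d*(z-e[2])/d[2]
def proj(c,p):
    f=210/np.tan(np.radians(float(c['vertical_fov']))/2)
    q=np.array(c['rotation']).T@(np.array(p)-c['eye']); return [round(float(c['cx']+f*q[0]/q[2]),1),round(float(c['cy']+f*q[1]/q[2]),1)]
E
python3 - <<'E'
from h import *
for n in('top','side'):
    c=cap(n,n+'0.png'); print(n,c['vertical_fov'],c['cx'],c['cy'],c['eye'],np.round(c['rotation'],3).tolist())
    cv2.imwrite(f'pics/{n}0b.png',cv2.resize(c['frame'],(800,600),interpolation=cv2.INTER_CUBIC))
s=sense();print(s)
E
```

```text
top 44.19651195578597 276.9449249828406 217.42058523851819 [0.39307456 0.0175556  1.3268198 ] [[0.014, -0.994, 0.11], [-1.0, -0.014, -0.006], [0.008, -0.11, -0.994]]
side 49.52902680278359 278.8535580139232 205.79756411397776 [-0.16277736  0.67922334  0.811909  ] [[-0.673, -0.446, 0.59], [-0.739, 0.404, -0.539], [0.002, -0.799, -0.602]]
{'time_s': 0.1, 'joints': array([-4.92373686e+01,  2.20849549e+01,  3.88841931e-01, -2.47229387e-02,
       -6.84097292e+01, -1.48162685e+01]), 'joint_velocities': array([ 0.01795867, -0.17681954,  0.24126144,  0.15700327,  0.00288395,
        0.03147788]), 'effort': array([-1.14698716e-03, -3.91689777e+01,  1.87934804e+01,  4.23198849e+00,
        1.34239750e-02, -8.61206513e-05]), 'tcp_pos': array([ 0.27324137, -0.56152668,  0.2215937 ]), 'ee_rot': array([[-8.99273612e-01, -4.37385592e-01, -9.02231079e-04],
       [-4.37386514e-01,  8.99272082e-01,  1.66112239e-03],
       [ 8.48002224e-05,  1.88842723e-03, -9.99998213e-01]]), 'wrist_force': array([-0.08966939,  0.57346289,  0.68988088]), 'moment': array([ 0.03463976, -0.04898787,  0.01311953]), 'gripper_force': 0.0, 'gripper_width': 0.9984134524058852}
```

View pics/top0b.png

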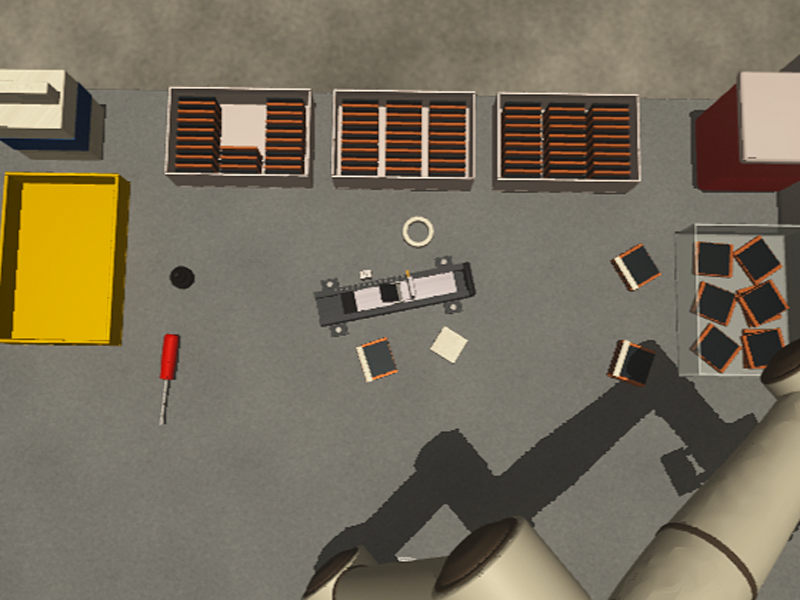

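View pics/side0b.png

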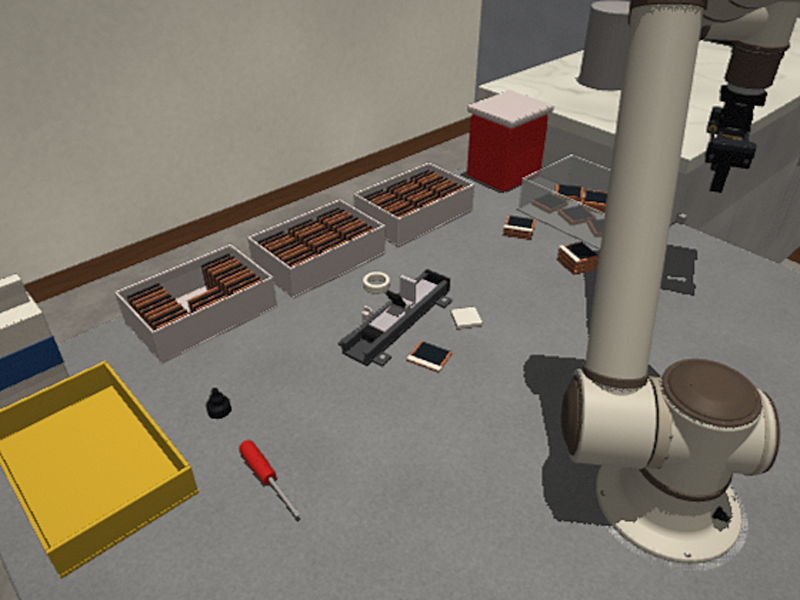

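The top view shows the cradle around (395,293), out direction to the left, marker at about (366,273), pointer at about (408,272), paddle at about (389,292) and plate at about (409,288). I'll enlarge it.

```bash
python3 - <<'E'
from h import *
f=cv2.imread('pics/top0.png')[175:245,215:340]; cv2.imwrite('pics/tc.png',cv2.resize(f,None,fx=6.4,fy=6.4,interpolation=cv2.INTER_CUBIC))
f=cv2.imread('pics/side0.png')[180:260,230:325]; cv2.imwrite('pics/sc.png',cv2.resize(f,None,fx=7,fy=7,interpolation=cv2.INTER_CUBIC))
E
```

```text
(no output)
```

View pics/tc.png

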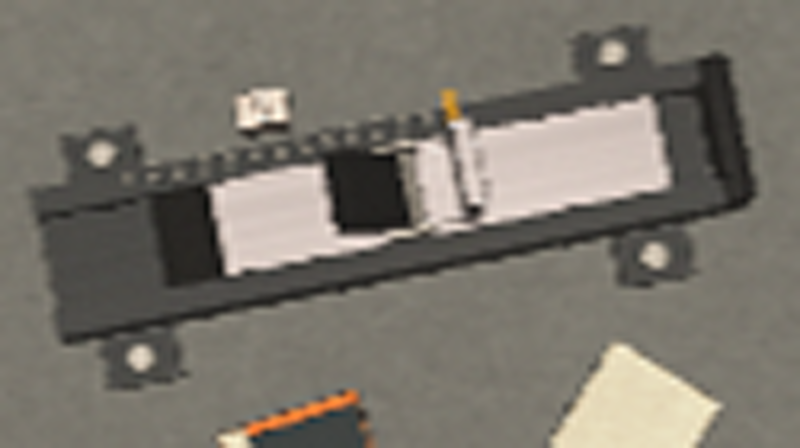

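View pics/sc.png

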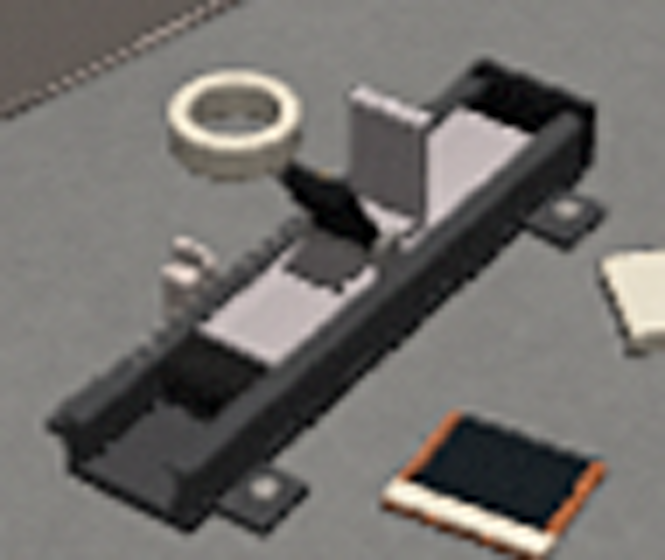

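```bash
cat > fit.py <<'E'
from h import *
c=dict(np.load('pics/top0.png.npz'));s=dict(np.load('pics/side0.png.npz'))
T=lambda x,y,z:at(c,215+(x+.5)/6.4-.5,175+(y+.5)/6.4-.5,z)
S=lambda x,y,z:at(s,230+(x+.5)/7-.5,180+(y+.5)/7-.5,z)
A=[T(100,152,.008),T(612,50,.008),T(140,357,.008),T(655,256,.008)]
d=(A[0]-A[1]+A[2]-A[3])[:2];d/=np.linalg.norm(d);Y=d;X=np.array([d[1],-d[0]])
print('ydir',d,'yaw',np.degrees(np.arctan2(-d[0],d[1])))
E1=[T(35,190,.031),T(62,342,.031)];E2=[T(728,57,.031),T(752,203,.031)]
m=(E1[0]+E1[1])[:2]/2;n=(E2[0]+E2[1])[:2]/2
print('len',np.linalg.norm(m-n),'w',np.linalg.norm(E1[0]-E1[1]),'dir',(m-n)/np.linalg.norm(m-n))
o1=m-.12*Y;o2=n+.162*Y;o3=np.mean(A,0)[:2];print('origins',o1,o2,o3)
o=(o1+o2)/2
L=lambda p:np.round([(p[:2]-o)@X,(p[:2]-o)@Y],4)
print('pointer',L(T(450,95,.033)),'expect .036 -.05')
print('plate top',L(T(455,122,.085)),L(T(477,212,.085)))
print('marker',[L(T(a,b,.042)) for a,b in((235,110),(290,110),(263,105))],'fin',L(T(263,100,.042)))
print('side fin',L(S(187,243,.042)),'plate',L(S(352,92,.085)),L(S(432,118,.085)))
for nm,p in(('fin',None),):pass
E
python3 fit.py; python3 - <<'E'
import cv2
f=cv2.imread('pics/top0.png')[183:200,245:268];g=cv2.imread('pics/side0.png')[210:230,248:266]
h=[cv2.resize(x,(400,400*x.shape[0]//x.shape[1]),interpolation=cv2.INTER_NEAREST) for x in(f,g)]
h=[cv2.copyMakeBorder(x,0,450-x.shape[0],0,0,0) for x in h]
cv2.imwrite('pics/mk.png',cv2.hconcat(h))
E
```

```text
ydir [-0.20988152  0.97772683] yaw 12.115408909743458
len 0.27842107598854565 w 0.06125900343574514 dir [-0.20893094  0.9779304 ]
origins [0.56279139 0.03023824] [0.56177558 0.03368077] [0.56736505 0.01852447]
pointer [ 0.0357 -0.0502] expect .036 -.05
plate top [ 0.0169 -0.0471] [-0.0184 -0.0485]
marker [array([0.0449, 0.0343]), array([0.0407, 0.0131]), array([0.0447, 0.0231])] fin [0.0466 0.0227]
side fin [0.0476 0.0207] plate [ 0.0193 -0.0508] [-0.0161 -0.0548]
```

View pics/mk.png

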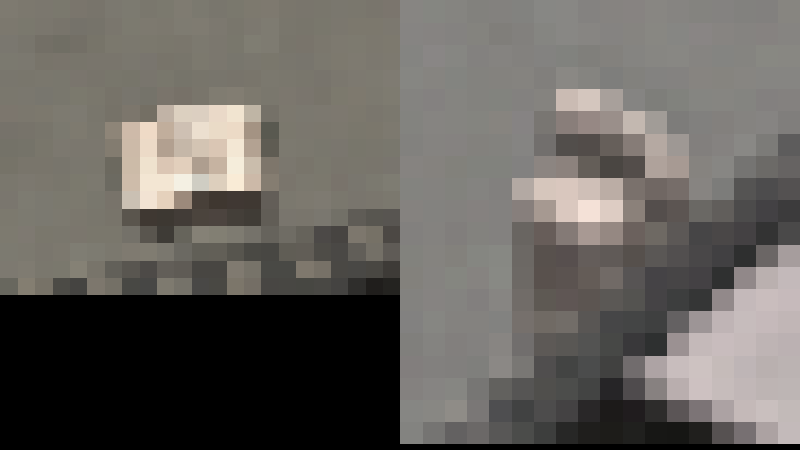

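The left panel (top) shows the block at x 122–262. The right panel (side) shows the fin's top edge from about (575,97) to (678,165). I'll work out mark y from both.

```bash
cat >> fit.py <<'E'
print('----')
t=lambda a,b,z:L(at(c,245+a/17.39-.5,183+b/17.39-.5,z))
q=lambda a,b,z:L(at(s,248+(a-400)/22.22-.5,210+b/22.22-.5,z))
for z in(.02,.03):print('block',t(122,165,z),t(262,148,z),t(192,155,z))
print('fin top bright',t(200,130,.042))
print('fin side',q(575,97,.042),q(620,125,.042),q(678,165,.042), 'block',q(520,190,.022))
P=lambda x,y,z:[*(o+x*X+y*Y),z]
print('side ptr check; plate corners proj',proj(s,P(-.017,-.05,.085)),'seen',230+432/7,180+118/7)
print(o,X,Y,'yaw tool now')
R=sense()['ee_rot'];print(np.degrees(np.arctan2(R[1,1],R[0,1])), 'want',np.degrees(np.arctan2(Y[1],Y[0])))
for y in(-.05,.022):print(P(0,y,.03))
E
python3 fit.py | sed '1,/----/d'
```

```text
block [0.0479 0.034 ] [0.0463 0.0134] [0.0473 0.0237]
block [0.0462 0.0339] [0.0447 0.0134] [0.0457 0.0236]
fin top bright [0.047  0.0218]
fin side [0.0508 0.0207] [0.0428 0.0218] [0.0322 0.024 ] block [0.0609 0.0198]
side ptr check; plate corners proj [290.6, 197.4] seen 291.7142857142857 196.85714285714286
[0.56228349 0.0319595 ] [0.97772683 0.20988152] [-0.20988152  0.97772683] yaw tool now
115.93723992371731 want 102.11540890974346
[np.float64(0.5727775654545786), np.float64(-0.016926839000879573), 0.03]
[np.float64(0.5576660962566984), np.float64(0.05346949257031468), 0.03]
```

Call:
{"op": "step_arm", "data": {"targets": "0 0 0 6.9; 0 0 0 6.9; -2.25 2.75 0 0; -2.25 2.75 0 0; -2.25 2.75 0 0; -2.25 2.75 0 0; -2.25 2.75 0 0; -2.25 2.75 0 0; -2.25 2.75 0 0; -2.25 2.75 0 0; -2.25 2.75 0 0; -2.25 2.75 0 0", "claw": 8.7}}

```text
time_s: 1.1
tcp_pos: [0.4357, -0.244, 0.2223]
ee_rot: [[-0.978, -0.21, -0.0], [-0.21, 0.978, 0.0], [0.0, 0.0, -1.0]]
wrist_force: [1.3, -0.5, 0.3]
gripper_width: 0.994
gripper_force: 0.0
```

Call:
{"op": "step_arm", "data": {"targets": "-2.25 2.75 0 0; -2.25 2.75 0 0; -2.25 2.75 0 0; -2.25 2.75 0 0; -2.25 2.75 0 0; -2.25 2.75 0 0; -2.25 2.75 0 0; -2.25 2.75 0 0; 0 0 0 0; 0 0 0 0; 0 0 0 0"}}

```text
time_s: 2.02
tcp_pos: [0.5647, 0.0071, 0.2219]
ee_rot: [[-0.978, -0.211, -0.002], [-0.211, 0.978, -0.0], [0.002, 0.0, -1.0]]
wrist_force: [-0.1, -0.6, -0.4]
gripper_width: 0.999
gripper_force: 0.0
```

```bash
cat > st.py <<'E'
from h import *
o=np.array([0.56228349,0.0319595]);X=np.array([0.97772683,0.20988152]);Y=np.array([-X[1],X[0]])
s=sense();p=s['tcp_pos'];R=s['ee_rot']
print('t',s['time_s'],'cradle xy',np.round([(p[:2]-o)@X,(p[:2]-o)@Y],4),'z',round(p[2],4),'yaw',np.degrees(np.arctan2(R[1,1],R[0,1])),'tilt',R[:,2],'F',s['wrist_force'],'grip',s['gripper_force'],s['gripper_width']*87)
E
python3 st.py
```

```text
t 2.0167 cradle xy [-0.0029 -0.0248] z 0.2219 yaw 102.16483401257719 tilt [-1.66216064e-03 -3.24684146e-04 -9.99998566e-01] F [-0.13004286 -0.64322529 -0.38121275] grip 0.0 86.94651715671039
```

Call:
{"op": "step_arm", "data": {"targets": "-0.3 0.1 0 0; 0 0 2.9 0; 0 0 2.9 0; 0 0 2.9 0; 0 0 2.9 0; 0 0 2 0; 0 0 0 0; 0 0 0 0; 0 0 0 0"}}

```text
time_s: 2.77
tcp_pos: [0.5691, 0.0083, 0.0882]
ee_rot: [[-0.978, -0.21, 0.003], [-0.21, 0.978, 0.0], [-0.003, -0.0, -1.0]]
wrist_force: [-0.1, -0.3, 0.2]
gripper_width: 1.0
gripper_force: 0.0
```

```bash
cat >> st.py <<'E'
import sys
if len(sys.argv)>1:
    c=cap('top',sys.argv[1]+'t.png');d=cap('side',sys.argv[1]+'s.png')
    a=cv2.resize(c['frame'][175:245,225:325],(800,560),interpolation=cv2.INTER_CUBIC);b=cv2.resize(d['frame'][170:260,230:320],(600,600),interpolation=cv2.INTER_CUBIC)
    cv2.imwrite('pics/'+sys.argv[1]+'.png',cv2.hconcat([cv2.resize(a,(440,308)),cv2.resize(b,(308,308))]) if 0 else (b if sys.argv[2]=='s' else a))
E
python3 st.py d s
```

```text
t 2.7667 cradle xy [ 0.0017 -0.0246] z 0.0882 yaw 102.1180652919505 tilt [ 2.75361866e-03  2.05252267e-04 -9.99996188e-01] F [-0.10971618 -0.29525249  0.19751186] grip 0.0 87.0240189102129
```

View pics/d.png

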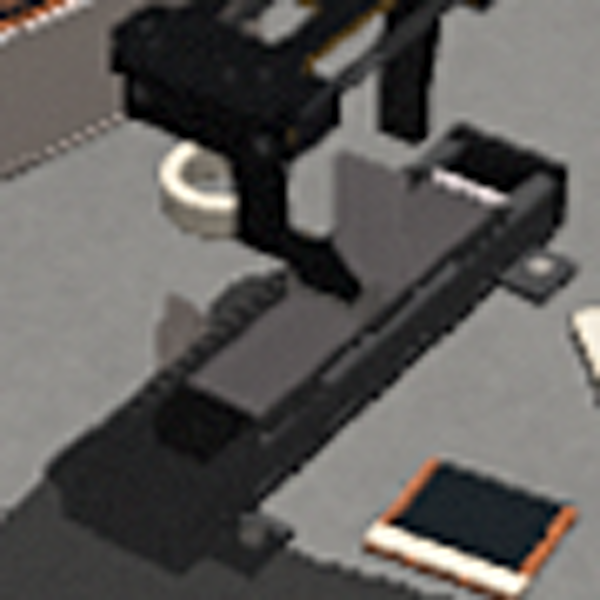

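The view shows the plate (370,210) and lever (330,270) lying between the fingers at (405,80) and (260,190). I'll go on down.

Call:
{"op": "step_arm", "data": {"targets": "0.1 0.1 1.2 0; 0 0 1.2 0; 0 0 1.2 0; 0 0 0 0; 0 0 0 0; 0 0 0 0"}}

```text
time_s: 3.37
tcp_pos: [0.5678, 0.0097, 0.052]
ee_rot: [[-0.978, -0.211, 0.003], [-0.211, 0.978, 0.0], [-0.003, -0.0, -1.0]]
wrist_force: [-0.0, 0.1, 1.0]
gripper_width: 1.001
gripper_force: 0.0
```

```bash
python3 st.py
```

```text
t 3.3667 cradle xy [ 0.0007 -0.0229] z 0.052 yaw 102.163819146674 tilt [ 2.63901606e-03  4.66570482e-04 -9.99996409e-01] F [-0.04821505  0.07234759  1.00508274] grip 0.0 87.10557101080342
```

Call:
{"op": "step_arm", "data": {"targets": "0 0 0 0; 0 0 0 0; 0 0 0 0; 0 0 0 0", "claw": 6.8}}

```text
time_s: 3.7
tcp_pos: [0.567, 0.0096, 0.051]
ee_rot: [[-0.978, -0.21, 0.001], [-0.21, 0.978, 0.0], [-0.001, 0.0, -1.0]]
wrist_force: [-0.1, -0.4, -0.6]
gripper_width: 0.817
gripper_force: 0.0
```

Call:
{"op": "step_arm", "data": {"targets": "0 0.5 0 0; 0 0.7 0 0; 0 0.8 0 0; 0 0.8 0 0; 0 0.8 0 0; 0 0.8 0 0; 0 0.8 0 0; 0 0.8 0 0; 0 0.7 0 0; 0 0.4 0 0; 0 0 0 0; 0 0 0 0"}}

```text
time_s: 4.7
tcp_pos: [0.5518, 0.079, 0.0507]
ee_rot: [[-0.977, -0.211, -0.0], [-0.211, 0.977, -0.0], [0.0, -0.0, -1.0]]
wrist_force: [0.1, -3.6, 1.2]
gripper_width: 0.782
gripper_force: 1.9
```

```bash
python3 st.py e t
```

```text
t 4.7 cradle xy [-0.0004  0.0482] z 0.0507 yaw 102.18584421968075 tilt [-2.17509584e-05 -4.44772527e-04 -9.99999901e-01] F [ 0.14982706 -3.5559528   1.16248105] grip 1.9476114078133833 68.01790348925792
```

View pics/e.png

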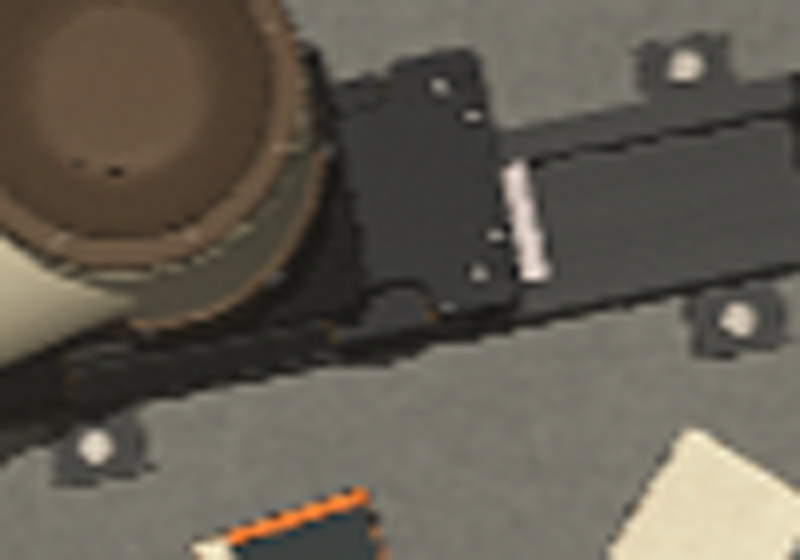

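The gripper hides the pointer from above; the white leg end is at about (545,270) and (522,163). I'll measure travel from that edge and look from the side.

```bash
python3 - <<'E'
import cv2
f=cv2.imread('pics/es.png')[195:245,235:290];cv2.imwrite('pics/es2.png',cv2.resize(f,(660,600),interpolation=cv2.INTER_CUBIC))
E
cat > leg.py <<'E'
import sys
from h import *
o=np.array([0.56228349,0.0319595]);X=np.array([0.97772683,0.20988152]);Y=np.array([-X[1],X[0]])
c=dict(np.load('pics/top0.png.npz'))
P=lambda x,y,z:[*(o+x*X+y*Y),z]
# profile along channel at z=.03 (leg top), x=0 : brightness
def edge(c):
    ys=np.arange(-.16,0.03,.0005);out=[]
    for x in(-.008,-.004,0,.004,.008):
        uv=np.array([proj(c,P(x,y,.03)) for y in ys],np.float32)
        b=cv2.remap(np.asarray(c['frame']).astype(np.float32).mean(2),uv[None,:,0],uv[None,:,1],cv2.INTER_LINEAR)[0]
        k=np.argmax(np.r_[0,b[12:]-b[:-12]])+5; out.append(round(float(ys[k]),4))
    return out
for a in sys.argv[1:]:print(a,edge(dict(np.load('pics/'+a+'.png.npz'))))
E
python3 leg.py top0 et
```

```text
top0 [0.0045, 0.006, 0.0055, 0.0045, 0.0045]
et [-0.06, -0.0605, -0.0595, -0.06, -0.06]
```

View pics/es2.png

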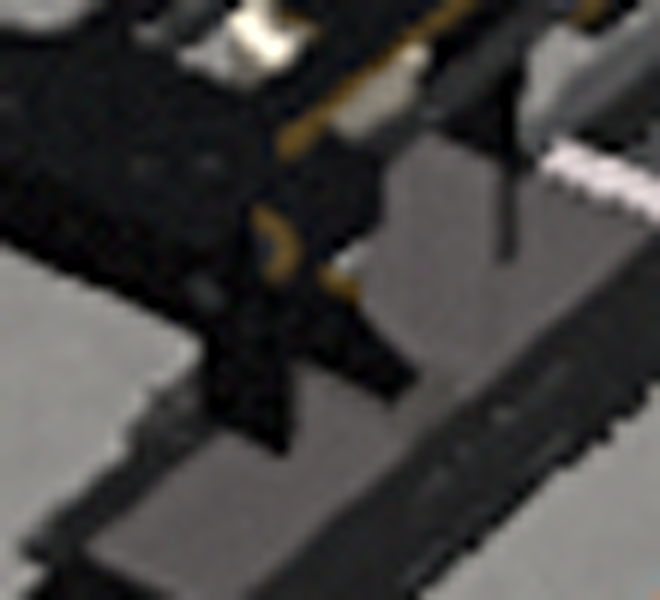

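```bash
sed -i 's/^for a in.*//' leg.py; sed -i 's/np.arange(-.16,0.03,.0005)/np.arange(-.155,hi,.0005)/;s/def edge(c)/def edge(c,hi=-.03)/' leg.py; cat >> leg.py <<'E'
if __name__=='__main__':
    for a in sys.argv[1:]:print(a,edge(dict(np.load('pics/'+a+'.png.npz')),-.09 if a=='top0' else -.03))
E
python3 leg.py top0 et
```

```text
top0 [-0.1295, -0.128, -0.1285, -0.1295, -0.128]
et [-0.06, -0.0605, -0.0595, -0.06, -0.06]
```

Travel is 68.7 mm by edge and 68.2 mm by TCP, so it needs about 4 mm more.

Call:
{"op": "step_arm", "data": {"targets": "0 0.2 0 0; 0 0.2 0 0; 0 0 0 0; 0 0 0 0; 0 0 0 0; 0 0 0 0; 0 0 0 0; 0 0 0 0"}}

```text
time_s: 5.47
tcp_pos: [0.551, 0.0825, 0.0507]
ee_rot: [[-0.978, -0.21, -0.0], [-0.21, 0.978, -0.0], [0.0, -0.0, -1.0]]
wrist_force: [0.9, -5.4, 3.0]
gripper_width: 0.78
gripper_force: 2.6
```

```bash
python3 st.py f s;python3 leg.py ft; python3 - <<'E'
import sys;sys.path.insert(0,'.')
from leg import *
s=dict(np.load('pics/fs.png.npz'))
for p in((.036,.0225,.033),(.045,.0225,.042),(.045,.0225,.034)):print(proj(s,P(*p)))
E
```

```text
t 5.4667 cradle xy [-0.0004  0.0518] z 0.0507 yaw 102.13889995331473 tilt [-3.53897189e-05 -3.50308833e-04 -9.99999938e-01] F [ 0.87519711 -5.36023145  3.03847046] grip 2.6128490778501146 67.88644586088216
ft [-0.057, -0.056, -0.0565, -0.057, -0.056]
[259.3, 218.7]
[256.6, 215.0]
[256.7, 217.2]
```

Call:
{"op": "step_arm", "data": {"targets": "0 -0.2 0 0; 0 0 0 0; 0 0 0 0", "claw": 6.4}}

```text
time_s: 5.82
tcp_pos: [0.5516, 0.0804, 0.0507]
ee_rot: [[-0.978, -0.21, 0.0], [-0.21, 0.978, -0.0], [-0.0, -0.0, -1.0]]
wrist_force: [1.2, -4.3, 2.6]
gripper_width: 0.737
gripper_force: 2.8
```

Call:
{"op": "step_arm", "data": {"targets": "0 -0.2 0 0; 0 0 0 0; 0 0 0 0", "claw": 6.0}}

```text
time_s: 6.07
tcp_pos: [0.552, 0.0785, 0.0506]
ee_rot: [[-0.978, -0.21, 0.0], [-0.21, 0.978, -0.0], [-0.0, -0.0, -1.0]]
wrist_force: [1.0, -6.1, 3.0]
gripper_width: 0.698
gripper_force: 2.8
```

Call:
{"op": "step_arm", "data": {"targets": "0 -0.2 0 0; 0 0 0 0; 0 0 0 0", "claw": 5.6}}

```text
time_s: 6.32
tcp_pos: [0.5524, 0.0765, 0.0506]
ee_rot: [[-0.978, -0.21, 0.0], [-0.21, 0.978, -0.0], [-0.0, -0.0, -1.0]]
wrist_force: [1.4, -4.9, 2.2]
gripper_width: 0.655
gripper_force: 9.6
```

```bash
python3 st.py g s;python3 leg.py gt
```

```text
t 6.3167 cradle xy [-0.0003  0.0457] z 0.0506 yaw 102.12693059433275 tilt [ 1.62535732e-04 -1.02253841e-04 -9.99999982e-01] F [ 1.40207433 -4.93715284  2.18586179] grip 9.558934620581567 56.96565883749666
gt [-0.145, -0.1455, -0.1465, -0.145, -0.1455]
```

Call:
{"op": "step_arm", "data": {"targets": "0 -0.15 0 0; 0 0 0 0; 0 0 0 0", "claw": 5.2}}

```text
time_s: 6.67
tcp_pos: [0.5527, 0.0751, 0.0506]
ee_rot: [[-0.978, -0.21, 0.0], [-0.21, 0.978, -0.0], [-0.0, -0.0, -1.0]]
wrist_force: [0.9, -5.8, 2.6]
gripper_width: 0.609
gripper_force: 8.0
```

Call:
{"op": "step_arm", "data": {"targets": "0 -0.2 0 0; 0 0 0 0; 0 0 0 0", "claw": 4.8}}

```text
time_s: 6.92
tcp_pos: [0.5531, 0.0731, 0.0506]
ee_rot: [[-0.978, -0.21, 0.0], [-0.21, 0.978, -0.0], [-0.0, -0.0, -1.0]]
wrist_force: [1.2, -6.5, 2.0]
gripper_width: 0.558
gripper_force: 9.6
```

```bash
python3 st.py h t
```

```text
t 6.9167 cradle xy [-0.0003  0.0422] z 0.0506 yaw 102.12921761071634 tilt [ 1.34306095e-04 -9.26239988e-05 -9.99999987e-01] F [ 1.21331461 -6.54609712  1.96802814] grip 9.554742079926655 48.52027638732257
```

View pics/h.png

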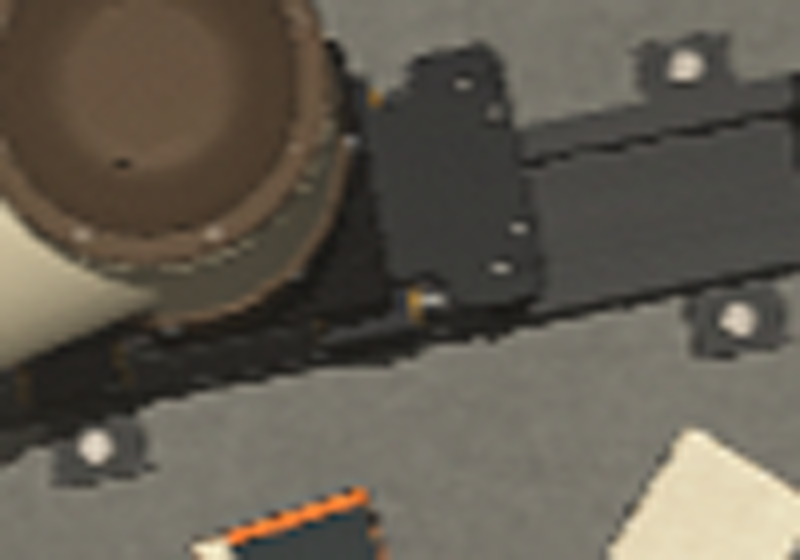

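The gripper body now covers the leg end. The plate face from the TCP is 17.9 mm, so the leg is still on the mark and I'll go on closing.

Call:
{"op": "step_arm", "data": {"targets": "0 -0.2 0 0; 0 0 0 0; 0 0 0 0", "claw": 4.4}}

```text
time_s: 7.27
tcp_pos: [0.5536, 0.0711, 0.0506]
ee_rot: [[-0.978, -0.21, 0.0], [-0.21, 0.978, -0.0], [-0.0, -0.0, -1.0]]
wrist_force: [0.8, -5.0, 3.2]
gripper_width: 0.512
gripper_force: 8.1
```

Call:
{"op": "step_arm", "data": {"targets": "0 -0.2 0 0; 0 0 0 0; 0 0 0 0", "claw": 4.0}}

```text
time_s: 7.52
tcp_pos: [0.554, 0.0692, 0.0506]
ee_rot: [[-0.978, -0.21, 0.0], [-0.21, 0.978, -0.0], [-0.0, -0.0, -1.0]]
wrist_force: [0.7, -5.1, 2.7]
gripper_width: 0.468
gripper_force: 7.3
```

Call:
{"op": "step_arm", "data": {"targets": "0 -0.2 0 0; 0 0 0 0; 0 0 0 0", "claw": 3.6}}

```text
time_s: 7.77
tcp_pos: [0.5544, 0.0672, 0.0506]
ee_rot: [[-0.978, -0.21, 0.0], [-0.21, 0.978, -0.0], [-0.0, -0.0, -1.0]]
wrist_force: [1.0, -5.4, 3.2]
gripper_width: 0.423
gripper_force: 6.8
```

```bash
python3 st.py
```

```text
t 7.7667 cradle xy [-0.0003  0.0361] z 0.0506 yaw 102.14058816127688 tilt [ 9.66805801e-05 -2.83942594e-04 -9.99999955e-01] F [ 1.03157313 -5.38279288  3.2361971 ] grip 6.758680069469847 36.80020170436308
```

Call:
{"op": "step_arm", "data": {"targets": "0 -0.1 0 0; 0 0 0 0; 0 0 0 0; 0 0 0 0; 0 0 0 0; 0 0 0 0; 0 0 0 0; 0 0 0 0", "claw": 2.6}}

```text
time_s: 8.43
tcp_pos: [0.5546, 0.0663, 0.0506]
ee_rot: [[-0.978, -0.21, 0.0], [-0.21, 0.978, 0.0], [-0.0, 0.0, -1.0]]
wrist_force: [0.4, -5.4, 3.3]
gripper_width: 0.381
gripper_force: 30.0
```

```bash
python3 st.py i s
```

```text
t 8.4333 cradle xy [-0.0003  0.0352] z 0.0506 yaw 102.13102643961567 tilt [ 1.09334635e-04  3.66941170e-05 -9.99999993e-01] F [ 0.37171153 -5.35705865  3.27399261] grip 30.00087275311671 33.17309857492009
```

View pics/i.png

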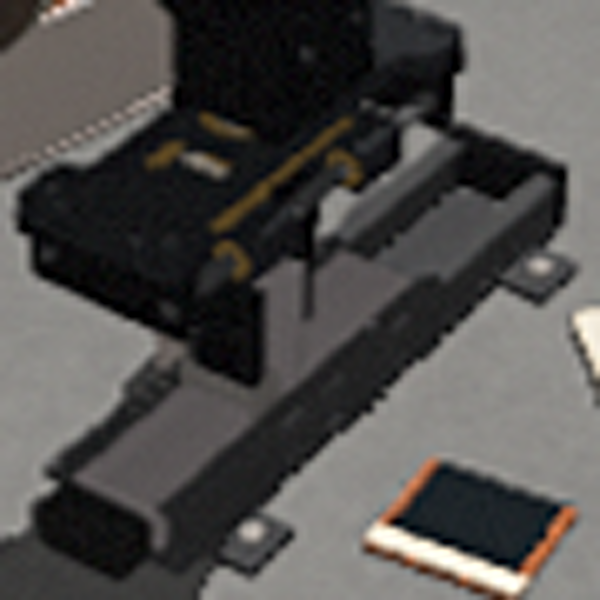

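The side view shows the lever upright against the plate, both pinched at about (265,330). The opening is 33 mm at 30 N, and the pointer estimate is 22.6 mm against the mark at about 22.5 mm. I'm handing in.

```bash
python3 -c "
from station import r
print(r.finish_job())"
```

```text
the job is handed in; nothing more can be done
None
```

I handed the job in while still holding the pinch at 30 N: the lever looks shut (33 mm opening), and the pointer is within about 1–2 mm of the mark by my estimate. The gripper hid the fin at the end, so that alignment comes from the arm position, not a direct view. The station returned no verdict.

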